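# Clear the thin cup and bring the teapot from its warmer to the trivet

### The job

Tea is ready: take the thin porcelain cup that was left on the green trivet and stand it on the cork coaster, then lift the teapot off its warmer by the handle over its top and set it down on the trivet. Treat both as fragile: squeeze the cup with no more than about 8 N and the teapot's handle with no more than about 15 N per finger, put them down softly without a knock, keep them upright all the way, and leave each standing with its whole foot on its mat. Do not disturb the bottle, caddy, pepper mill or sugar jar standing between them.

Things in the scene. Friction and masses are not known exactly. Their poses are not given: they have to be found in the camera images.
- cup: thin white porcelain cup, no handle, open top, 65 mm high, 58 mm outside diameter (straight from 14 mm height up, wall 4 mm; foot 42 mm), about 0.13 kg, upright on the trivet near its middle. Origin: centre of the underside, z up. Cracks when squeezed much over 8 N per finger or knocked
- teapot: closed white ceramic teapot, about 0.55 kg, upright on the warmer: belly of 120 mm diameter, widest at 45 mm height, foot of 84 mm diameter, lid knob up to 113 mm, total height 165 mm. Spout along its own +x, its tip 104 mm from the axis at 98 mm height. Handle bar over the top, see teapot_handle. Origin: centre of the underside, z up
- teapot_handle (a point): middle of the teapot's fixed handle, 158 mm above its underside, axes as the teapot's: a straight wooden bar along x, 90 mm long, 12 mm wide (y), 14 mm high, on two steel legs at x = +-50 mm; 38 mm of free space between bar and lid knob. Hold it with no more than about 15 N per finger
- warmer: fixed steel tea warmer: two discs of 116 mm diameter on four posts, flat top 60 mm above the shelf, on which the teapot starts. Origin: centre of the underside on the shelf; z up
- trivet: fixed round green silicone trivet, 150 mm diameter, 8 mm thick, flat. Origin: centre of the underside on the shelf; z up
- coaster: fixed round cork coaster, 100 mm diameter, 6 mm thick, flat, empty. Origin: centre of the underside on the shelf; z up
- bottle: green glass oil bottle, 60 mm diameter, 240 mm high, a bystander. Origin: centre of the underside
- caddy: closed steel tea caddy, a plain cylinder 72 mm diameter, 130 mm high, a bystander. Origin: centre of the underside
- mill: turned dark wooden pepper mill, 56 mm diameter, 190 mm high, a bystander. Origin: centre of the underside
- jar: blue ceramic sugar jar with a lid knob, 72 mm diameter, 90 mm high, a bystander. Origin: centre of the underside
There are look-alikes about, which are no part of the job. Several things have the shape of the teapot; the one meant has the colours described above.

How it is judged:
On the way, in this order (a step that is already met when the one before it is completed fails the run):
1. the cup stands released on the coaster (horizontal distance between cup and coaster below 0.03 m and z of cup in the frame of coaster between 0.003 and 0.009 m and angle between cup's own z axis and vertical below 0.08 rad and linear speed of cup below 0.02 m/s and contact force between the fingers and cup below 0.1 N), for 0.2 s.
2. the teapot hangs from the gripper, lifted clear of its warmer (contact force between the fingers and teapot above 1 N and contact force between teapot and warmer below 0.01 N and contact force between teapot and trivet below 0.01 N and z of teapot in the frame of warmer above 0.065 m), for 0.1 s.
At the end, for the whole second after the job is handed in: The teapot stands released, upright (within 0.08 rad) and at rest on the trivet and the cup likewise on the coaster, each with its whole foot on its mat (centre within 30 mm of the mat's centre; underside within 3 mm of the mat's top) (horizontal distance between teapot and trivet below 0.03 m and z of teapot in the frame of trivet between 0.005 and 0.011 m and angle between each of teapot, cup's own z axis and vertical below 0.08 rad and linear speed of each of teapot, cup below 0.02 m/s and horizontal distance between cup and coaster below 0.03 m and z of cup in the frame of coaster between 0.003 and 0.009 m and angular speed of each of teapot, cup below 0.1 rad/s); the robot touches nothing.
It fails at once if the cup is squeezed too hard: more than 24 N from the fingers in all (contact force between the fingers and cup above 24 N).
It fails at once if the teapot is squeezed too hard: more than 44 N from the fingers in all (contact force between the fingers and teapot above 44 N).
It fails at once if a piece is knocked or pressed onto its support: the cup onto trivet or coaster with over 18 N, the teapot onto trivet or warmer with over 45 N (contact force between cup and coaster above 18 N or contact force between cup and trivet above 18 N or contact force between teapot and trivet above 45 N or contact force between teapot and warmer above 45 N).
It fails at once if the cup or the teapot is tipped by more than 0.4 rad (angle between any of cup, teapot's own z axis and vertical above 0.4 rad).
It fails at once if the bottle, caddy, pepper mill or sugar jar is moved by more than 20 mm or tipped by more than 0.2 rad (distance of any of bottle, caddy, mill, jar from where it was at the start of the episode above 0.02 m or angle between any of bottle, caddy, mill, jar's own z axis and vertical above 0.2 rad).
It also fails if it takes over 72 s, if anything falls off the work surface, if the arm or the gripper's body presses on something with over 40 N, if the wrist force passes 120 N, or if a joint passes its speed limit or range.

### The arm

A 7-joint arm with a two-finger parallel gripper is mounted at the origin on the work surface. World frame = base frame: x ahead of the robot, y to its left, z up, the work surface at z = 0. Lengths are in m, angles in rad, forces in N, time in s.
With the tool pointing down it reaches from about 0.4 to 0.85 m from the base axis. Payload 4.5 kg.
Tool frame: the origin (TCP) lies at the very end of the fingers, on their centre line; the grasp point (between the pads) lies 19 mm behind it; z points along the fingers, y is the line along which they close (so a half turn about z gives the same grasp; the last joint's range is limited). The gripper opens to 88 mm and grips with 3 to 60 N. Pads are 18 mm wide; open, the fingers measure 123 mm over their backs; the gripper's body (75 mm by 187 mm) begins 45 mm behind the grasp point.
Start: joints at [-1.091, 0.689, -0.195, 1.565, 0.157, 0.902, -0.215], TCP at [0.269, 0.564, 0.217] pointing down, gripper open.
Joint ranges: [-3.01, 3.01], [-0.46, 2.08], [-1.47, 1.51], [0.13, 2.56], [-1, 4.14], [0.04, 2.09], [-2.66, 2.66]. Speed limits (rad/s): [2.57, 2.57, 3.14, 3.14, 3.14, 3.14, 3.14].

### API

Orientations are given as a unit quaternion [x, y, z, w].
In Python, from plant import r gives the robot as it stands. The module is installed in compiled form; this text tells all that it offers.
- The arm moves only by the shell command python3 -m pendant 'ROWS' [FORCE]. ROWS is JSON, one flat list of numbers, 7 for each row, row after row: the opening, from 0 (shut) to 1 (fully open), then the shift along the tool's x, y, z scaled (see below), then the turn, a rotation vector about the tool's x, y, z scaled (see below). A call has 1 to 12 rows; each row is the pose to reach, as a shift and turn from the pose commanded when the call began, along the tool's axes at that moment; what a row does not reach only later rows make up. The controller multiplies each number of a shift by 0.15 m and each number of a turn by pi/2 rad. A row lasts 1/10 s, in which the tool goes at most 50 mm and 8.59 degrees, less where a joint would pass 70% of its speed; a pose out of reach is approached as far as the arm can. A call with a number of a shift or a turn outside -1 to 1 is refused whole. A call with a gripper value outside its range is refused whole. The fingers move at their own pace and stop on an object; FORCE is the grip in N (left out, the last holds). Time passes only in rows, so rows that repeat a pose let the fingers close. It gives the time, the measured TCP pose, the force, the opening and the grip force at its end, in the units of the state.
- r.get_state(): the state, without advancing time (a new reading comes with each control period).
- r.snapshot(name): name is "side" or "top"; returns a dict with "img" (384x512x3 uint8, red, green, blue), "mtx" (3x3 intrinsics, pixels), "cam_to_world" (4x4, takes a point from camera to world coordinates). Camera axes: x right, y up, looking along -z (the intrinsics and any distortion apply to the point x, -y, -z); pixel columns grow to the right and rows downward; lengths in m; the calibration is good to about 2 mm. A picture is of the moment at which its call begins. There is no depth.
- r.finish_job(): hands the job in; it is judged then, once.
The state is a dict: "clock": time; "q": joint angles; "qd": joint speeds; "joint_torque": joint torques, N m; "tool_pos": TCP position; "eef_rot": TCP orientation; "contact_force": force on the tool from outside, world axes, zero at the start; "moment": the same for the moment, N m; "opening": opening from 0.0 (shut) to 1.0 (fully open); "finger_force": force on a finger pad.
Only numpy, scipy, OpenCV 4.12 (cv2) and the standard library are available. Lean on these libraries where they do the work, as an engineer would, in place of code of your own. Each camera call takes 0.05 s, during which the arm holds its last target. There are 200 camera calls.

## Working session

There is one attempt and no reset: what is moved stays moved. The work goes in short steps, Python scripts to look and compute and a shell command to move; the robot and the scene stay as the last step left them, time stands still between calls to the robot, and variables do not carry over. Pictures are saved under pics/ and viewed, at most 10 in all, crops included, and the job is handed in when it is done.

```bash
mkdir -p pics; ls; python3 - <<'E'
from plant import r
import cv2,pickle
d={n:r.snapshot(n) for n in("side","top")}
pickle.dump(d,open('s0.pkl','wb'))
for n in d: cv2.imwrite(f'pics/{n}0.png',d[n]['img'][:,:,::-1]); print(n,d[n]['mtx'].tolist(),d[n]['cam_to_world'].round(4).tolist(),[k for k in d[n]])
s=r.get_state();print(s)
E
```

```text
pics
side [[370.96133075245893, 0.0, 252.75532258231544], [0.0, 370.96133075245893, 194.14408723029658], [0.0, 0.0, 1.0]] [[0.9949, 0.0563, -0.0834, 0.3935], [-0.0993, 0.6811, -0.7254, -0.6716], [0.0159, 0.73, 0.6833, 0.8436], [0.0, 0.0, 0.0, 1.0]] ['img', 'mtx', 'cam_to_world']
top [[418.1418616722313, 0.0, 250.99633277524973], [0.0, 418.1418616722313, 186.00492190696494], [0.0, 0.0, 1.0]] [[0.0006, 0.9979, -0.0655, 0.3762], [-0.9998, -0.0007, -0.0203, 0.053], [-0.0203, 0.0655, 0.9976, 1.5228], [0.0, 0.0, 0.0, 1.0]] ['img', 'mtx', 'cam_to_world']
{'clock': 0.1, 'q': array([-1.09119349,  0.68990695, -0.19452164,  1.56622719,  0.15728431,
        0.90253228, -0.21508652]), 'qd': array([ 8.24941602e-04, -1.11414853e-03, -1.26608467e-03, -4.56135974e-03,
        7.24315818e-04, -5.48512480e-05,  1.21268599e-04]), 'joint_torque': array([-3.07444978e-03, -5.28503251e+01, -1.27139971e+00, -1.53837347e+01,
       -5.25416562e-02,  1.94457774e-03,  3.02688579e-05]), 'tool_pos': array([0.26926438, 0.56334469, 0.21598947]), 'eef_rot': array([ 2.21021250e-01,  9.75268629e-01, -8.32007531e-04, -1.30514846e-04]), 'contact_force': array([ 0.04127735, -0.00514628, -1.45990491]), 'moment': array([-0.02258182,  0.01106486, -0.02439   ]), 'finger_force': 0.0, 'opening': 0.9962116442472463}
```

View pics/side0.png

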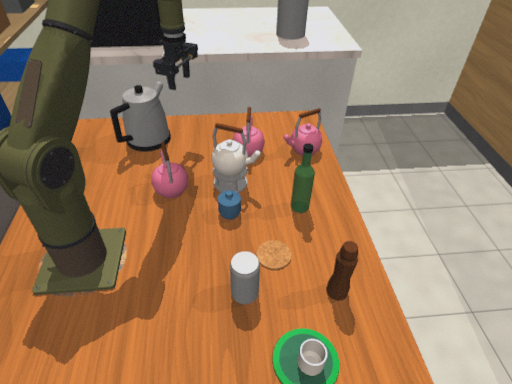

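View pics/top0.png

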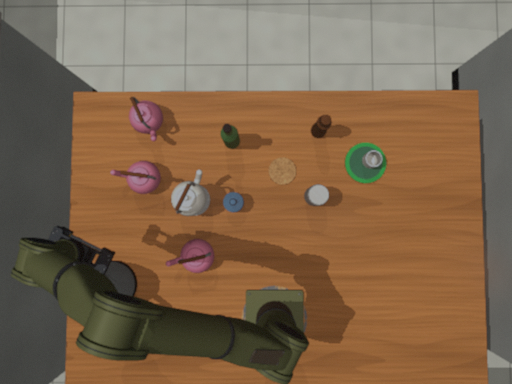

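Candidates for the teapot (side view): white one (230,165) on the warmer; pink look-alikes at (170,180), (250,140), (306,138); grey kettle (143,118). I choose the white one. The only cup is at side (313,356) and top (374,159), on the green trivet. The coaster is at top (282,171). Next is a close crop to check the choice.

```bash
cat > h.py <<'E'
import numpy as np,cv2
def proj(s,P):
    T=np.linalg.inv(s['cam_to_world']);p=np.atleast_2d(P)@T[:3,:3].T+T[:3,3]
    p=p*[1,-1,-1];u=p@s['mtx'].T;return u[:,:2]/u[:,2:]
def onz(s,px,z):
    px=np.atleast_2d(px).astype(float);d=np.c_[px,np.ones(len(px))]@np.linalg.inv(s['mtx']).T*[1,-1,-1]
    d=d@s['cam_to_world'][:3,:3].T;o=s['cam_to_world'][:3,3];return o+d*((z-o[2])/d[:,2])[:,None]
E
python3 - <<'E'
import pickle,cv2,numpy as np
from h import *
d=pickle.load(open('s0.pkl','rb'))
def crop(n,x,y,w,h,k): return cv2.resize(d[n]['img'][y:y+h,x:x+w,::-1],None,fx=k,fy=k,interpolation=cv2.INTER_CUBIC)
A=np.hstack([crop('side',200,105,70,120,5)[:500],crop('top',160,160,90,60,5).copy()[:300] if 0 else cv2.copyMakeBorder(crop('top',160,160,80,60,5),0,200,0,0,cv2.BORDER_CONSTANT)])
b=crop('top',345,140,40,40,5);A[300:500,350:550]=b
b=crop('side',270,325,40,40,5);b=crop('side',290,330,50,50,4);A[300:500,550:750]=b
cv2.imwrite('pics/c.png',A);print(A.shape)
for n in d:
    hsv=cv2.cvtColor(d[n]['img'],cv2.COLOR_RGB2HSV)
    m=cv2.inRange(hsv,(55,120,60),(85,255,255));N,L,S,C=cv2.connectedComponentsWithStats(m)
    i=1+S[1:,4].argmax();pts=np.argwhere(L==i)[:,::-1];hull=cv2.convexHull(pts.astype(np.int32))[:,0]
    w=onz(d[n],hull,.008)[:,:2].astype(np.float32);print(n,'trivet',S[i],cv2.minEnclosingCircle(w))
E
```

```text
(500, 750, 3)
side trivet [ 273  329   66   55 1369] ((0.5588381290435791, -0.33332544565200806), 0.07420948147773743)
top trivet [345 143  41  40 422] ((0.5614385604858398, -0.33001986145973206), 0.07294289022684097)
```

View pics/c.png

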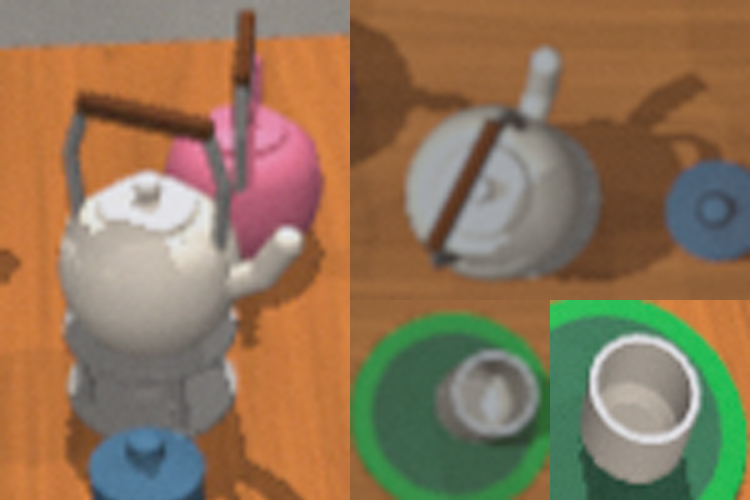

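The crop confirms the white teapot, with its wooden bar running along the spout direction (top view from about (188,185) to (177,209)). The cup is white and sits on the trivet, off its middle; its rim is at top (373.4,158.2) and side (313.1,351.4).

```bash
python3 - <<'E'
import pickle,cv2,numpy as np
from h import *
d=pickle.load(open('s0.pkl','rb'));t,s=d['top'],d['side']
P=lambda n,a,px,z:print(n,onz(a,px,z).round(4).tolist())
P('cup T',t,(373.4,158.2),.073);P('cup S',s,(313.1,351.4),.073)
P('h T',t,[(187.6,185),(177,208.6),(182.4,196.8)],.225)
P('h S',s,[(215.6,124.6),(242,130.6),(229,127.6)],.222)
P('spout T',t,(198.6,170.6),.158);P('knob T',t,(187.2,197.6),.173);P('knob S',s,(229,140.6),.173)
P('caddyT',t,(318.5,194.5),.13);P('caddyS',s,(245,262),.13);P('mill T',t,(325,121),.18);P('mill S',s,(349,249),.18);P('jar T',t,(233,202),.085);P('bottle T',t,(227,130),.23);P('bottle S',s,(309,152),.23);P('jarS',s,(230,196),.09)
for n,(x0,y0,x1,y1) in {'side':(252,236,298,272),'top':(265,153,300,188)}.items():
    im=d[n]['img'][y0:y1,x0:x1];hsv=cv2.cvtColor(im,cv2.COLOR_RGB2HSV);S=hsv[...,1]
    th,m=cv2.threshold(S,0,255,cv2.THRESH_BINARY_INV+cv2.THRESH_OTSU)
    N,L,St,C=cv2.connectedComponentsWithStats(m);i=1+St[1:,4].argmax()
    pts=np.argwhere(L==i)[:,::-1]+[x0,y0];h=cv2.convexHull(pts.astype(np.int32))[:,0]
    print(n,'coaster',th,St[i],cv2.minEnclosingCircle(onz(d[n],h,.006)[:,:2].astype(np.float32)))
E
```

```text
cup T [[0.5678, -0.3423, 0.073]]
cup S [[0.5657, -0.3444, 0.073]]
h T [[0.4647, 0.2773, 0.225], [0.3911, 0.3096, 0.225], [0.4278, 0.2932, 0.225]]
h S [[0.387, 0.3073, 0.222], [0.4649, 0.2685, 0.222], [0.4269, 0.2877, 0.222]]
spout T [[0.5167, 0.2531, 0.158]]
knob T [[0.4273, 0.2872, 0.173]]
knob S [[0.4257, 0.2899, 0.173]]
caddyT [[0.4392, -0.1431, 0.13]]
caddyS [[0.4391, -0.1451, 0.13]]
mill T [[0.6753, -0.1594, 0.18]]
mill S [[0.6744, -0.1667, 0.18]]
jar T [[0.4155, 0.1441, 0.085]]
bottle T [[0.6368, 0.1545, 0.23]]
bottle S [[0.6404, 0.1368, 0.23]]
jarS [[0.4176, 0.126, 0.09]]
side coaster 80.0 [  0  17   8  19 124] ((0.4741665720939636, -0.05543019622564316), 0.031557463109493256)
top coaster 140.0 [  3   4  28  28 590] ((0.5325343608856201, -0.02847515232861042), 0.05077563226222992)
```

```bash
python3 -m pendant '[1,0,0,-0.3,0,0,0, 1,0,0,-0.6,0,0,0, 1,-0.2,-0.2,-0.7,0,0,-0.1, 1,-0.5,-0.5,-0.7,0,0,-0.2, 1,-0.7,-0.7,-0.7,0,0,-0.283, 1,-0.7,-0.7,-0.7,0,0,-0.283, 1,-0.7,-0.7,-0.7,0,0,-0.283]' 5
```

```text
clock: 0.8
tool_pos: [0.32, 0.4222, 0.3217]
eef_rot: [0.003, 1.0, -0.0, 0.0]
contact_force: [-0.4, 0.4, 0.1]
opening: 1.003
finger_force: 0.0
```

```bash
for i in 1; do python3 -m pendant '[1,-0.1,-0.3,0,0,0,0, 1,-0.2,-0.6,0,0,0,0, 1,-0.33,-1,0,0,0,0, 1,-0.33,-1,0,0,0,0]' ; done
python3 -m pendant '[1,-0.1,-0.3,0,0,0,0, 1,-0.2,-0.6,0,0,0,0, 1,-0.33,-1,0,0,0,0, 1,-0.33,-1,0,0,0,0]'
python3 -m pendant '[1,-0.1,-0.3,0,0,0,0, 1,-0.2,-0.6,0,0,0,0, 1,-0.33,-1,0,0,0,0, 1,-0.33,-1,0,0,0,0]'
python3 -m pendant '[1,-0.1,-0.3,0,0,0,0, 1,-0.2,-0.6,0,0,0,0, 1,-0.33,-1,0,0,0,0, 1,-0.33,-1,0,0,0,0]'
python3 -m pendant '[1,-0.1,-0.3,0,0,0,0, 1,-0.2,-0.6,0,0,0,0, 1,-0.33,-1,0,0,0,0, 1,-0.33,-1,0,0,0,0, 1,-0.33,-1,0,0,0,0]'
python3 -c "
from plant import r;print(r.get_state()['q'])"
```

```text
clock: 1.2
tool_pos: [0.3695, 0.2703, 0.3213]
eef_rot: [0.003, 1.0, -0.001, -0.0]
contact_force: [-0.1, -0.6, -0.6]
opening: 0.998
finger_force: 0.0
clock: 1.6
tool_pos: [0.4192, 0.1206, 0.3215]
eef_rot: [0.004, 1.0, -0.001, 0.0]
contact_force: [1.0, -0.2, 0.1]
opening: 1.003
finger_force: 0.0
clock: 2.0
tool_pos: [0.4691, -0.0299, 0.3214]
eef_rot: [0.004, 1.0, -0.001, 0.001]
contact_force: [0.3, -0.1, -0.8]
opening: 1.004
finger_force: 0.0
clock: 2.4
tool_pos: [0.5183, -0.1803, 0.3211]
eef_rot: [0.003, 1.0, -0.001, 0.001]
contact_force: [-0.4, -0.2, 0.0]
opening: 0.998
finger_force: 0.0
clock: 2.9
tool_pos: [0.5671, -0.3263, 0.3204]
eef_rot: [0.001, 1.0, 0.001, 0.0]
contact_force: [0.7, 0.8, 0.4]
opening: 0.999
finger_force: 0.0
[ 0.54617569  0.6387005  -0.18332312  1.32242218  0.11615054  1.19122861
  1.92356774]
```

```bash
python3 -m pendant '[1,0,-0.11,0.3,0,0,0, 1,0,-0.11,0.6,0,0,0, 1,0,-0.11,1,0,0,0, 1,0,-0.11,1,0,0,0]'; python3 -m pendant '[1,0,0,0.2,0,0,0, 1,0,0,0.4,0,0,0, 1,0,0,0.47,0,0,0,1,0,0,0.47,0,0,0]'
python3 - <<'E'
from plant import r
import cv2,pickle,numpy as np
from h import *
d={n:r.snapshot(n) for n in("side","top")}
p=r.get_state()['tool_pos'];print(p,[proj(d[n],p) for n in d])
a=cv2.resize(d['side']['img'][244:384,250:380,::-1],None,fx=3,fy=3,interpolation=2);b=cv2.resize(d['top']['img'][110:250,320:420,::-1],None,fx=3,fy=3,interpolation=2)
cv2.imwrite('pics/d.png',np.hstack([a,b]))
E
```

```text
clock: 3.3
tool_pos: [0.5631, -0.3368, 0.1663]
eef_rot: [-0.002, 1.0, 0.004, -0.005]
contact_force: [-0.9, 0.4, 0.1]
opening: 1.003
finger_force: 0.0
clock: 3.7
tool_pos: [0.5661, -0.3409, 0.1013]
eef_rot: [-0.0, 1.0, 0.001, -0.0]
contact_force: [-0.2, 0.2, 1.5]
opening: 0.999
finger_force: 0.0
[ 0.56722635 -0.34250708  0.10319458] [array([[315.49368849, 343.94403608]]), array([[375.88573734, 157.18274952]])]
```

View pics/d.png

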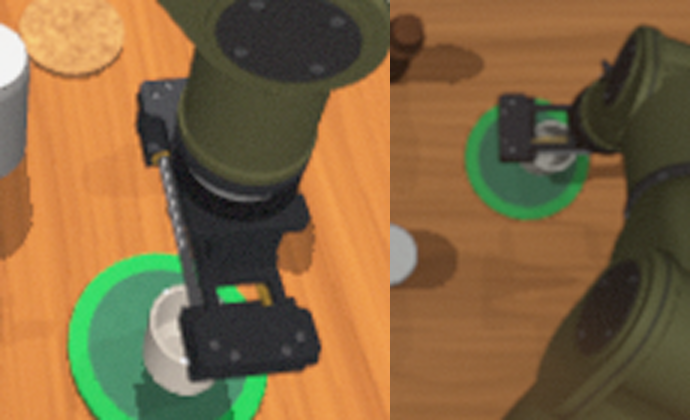

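The fingers are over the cup: TCP projects to side (315.5,344), with the cup rim at (313,351). Descending.

```bash
python3 -m pendant '[1,0,0,0.1,0,0,0, 1,0,0,0.2,0,0,0, 1,0,0,0.3,0,0,0,1,0,0,0.4,0,0,0,1,0,0,0.45,0,0,0,1,0,0,0.45,0,0,0]' 5; python3 -m pendant '[0.8,0,0,0,0,0,0,0.75,0,0,0,0,0,0,0.72,0,0,0,0,0,0,0.7,0,0,0,0,0,0,0.68,0,0,0,0,0,0,0.66,0,0,0,0,0,0,0.64,0,0,0,0,0,0,0.62,0,0,0,0,0,0,0.6,0,0,0,0,0,0,0.5,0,0,0,0,0,0]' 5
```

```text
clock: 4.4
tool_pos: [0.5644, -0.3422, 0.0318]
eef_rot: [0.001, 1.0, 0.001, -0.001]
contact_force: [-0.8, -0.3, 0.4]
opening: 0.997
finger_force: 0.0
clock: 5.4
tool_pos: [0.5658, -0.3437, 0.0341]
eef_rot: [0.001, 1.0, -0.001, 0.0]
contact_force: [0.1, -2.4, 4.3]
opening: 0.663
finger_force: 5.0
```

```bash
python3 -m pendant '[0.4,0,0,0,0,0,0,0.4,0,0,-0.03,0,0,0,0.4,0,0,-0.08,0,0,0,0.4,0,0,-0.15,0,0,0,0.4,0,0,-0.25,0,0,0,0.4,0,0,-0.35,0,0,0,0.4,0,0,-0.47,0,0,0,0.4,0,0,-0.6,0,0,0,0.4,0,0,-0.75,0,0,0,0.4,0,0,-0.9,0,0,0,0.4,0,0,-1,0,0,0,0.4,0,0,-1,0,0,0]' 6
python3 -c "
from plant import r;s=r.get_state();print(s['tool_pos'],s['contact_force'],s['opening'],s['finger_force'])"
```

```text
clock: 6.6
tool_pos: [0.5672, -0.3437, 0.1874]
eef_rot: [0.001, 1.0, -0.001, 0.003]
contact_force: [0.6, -0.1, -1.8]
opening: 0.665
finger_force: 6.0
[ 0.56722265 -0.34367259  0.18742752] [ 0.55988071 -0.1299711  -1.81871941] 0.664878419284144 6.010181932506384
```

```bash
python3 -m pendant '[0.4,0,0.05,0,0,0,0,0.4,0.01,0.15,0,0,0,0,0.4,0.02,0.3,0,0,0,0,0.4,0.04,0.45,0,0,0,0,0.4,0.06,0.6,0,0,0,0,0.4,0.07,0.75,0,0,0,0,0.4,0.08,0.9,0,0,0,0,0.4,0.1,1,0,0,0,0]'
python3 -m pendant '[0.4,0.01,0.1,0,0,0,0,0.4,0.03,0.25,0,0,0,0,0.4,0.05,0.4,0,0,0,0,0.4,0.07,0.55,0,0,0,0,0.4,0.1,0.7,0,0,0,0,0.4,0.12,0.85,0,0,0,0,0.4,0.13,0.95,0,0,0,0,0.4,0.13,1,0,0,0,0,0.4,0.13,1.0,0,0,0,0,0.4,0.13,1.0,0,0,0,0]'
python3 - <<'E'
from plant import r
import cv2,numpy as np
d={n:r.snapshot(n) for n in("side","top")}
print(r.get_state()['tool_pos'],r.get_state()['q'])
a=cv2.resize(d['side']['img'][150:320,210:370,::-1],None,fx=2.4,fy=2.4,interpolation=2);b=cv2.resize(d['top']['img'][100:270,220:350,::-1],None,fx=2.4,fy=2.4,interpolation=2)
cv2.imwrite('pics/e.png',np.hstack([a,b]))
E
```

```text
clock: 7.4
tool_pos: [0.55, -0.1888, 0.1829]
eef_rot: [-0.001, 1.0, 0.001, -0.001]
contact_force: [0.4, 0.4, -1.6]
opening: 0.666
finger_force: 6.0
clock: 8.4
tool_pos: [0.5315, -0.044, 0.1837]
eef_rot: [0.001, 1.0, -0.0, 0.0]
contact_force: [0.8, -0.3, -2.4]
opening: 0.663
finger_force: 6.0
[ 0.53146033 -0.04434735  0.18362905] [ 0.07671319  0.61444226 -0.13013686  1.88034023  0.12458848  0.65452207
  1.43851013]
```

View pics/e.png

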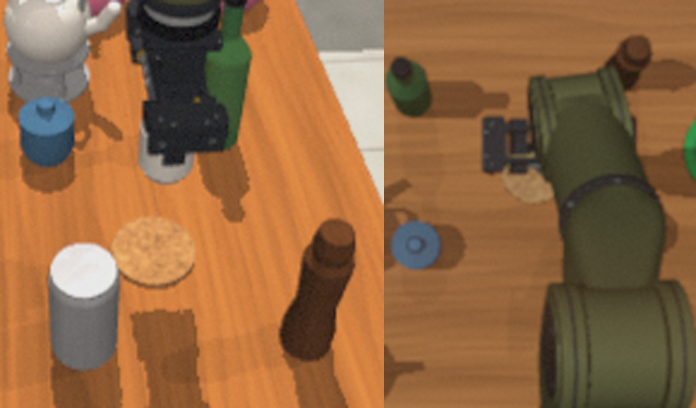

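The cup hangs upright over the coaster, whose centre is at side (273.4,254.2). The bystanders are untouched. I'll check the coaster position from the side view.

```bash
python3 - <<'E'
import pickle
from h import *
d=pickle.load(open('s0.pkl','rb'))
print(onz(d['side'],(273.4,254.2),.006))
E
python3 -m pendant '[0.4,0,0.05,0.05,0,0,0,0.4,0,0.1,0.15,0,0,0,0.4,0,0.1,0.3,0,0,0,0.4,0,0.1,0.45,0,0,0,0.4,0,0.1,0.6,0,0,0,0.4,0,0.1,0.7,0,0,0,0.4,0,0.1,0.8,0,0,0,0.4,0,0.1,0.86,0,0,0,0.4,0,0.1,0.9,0,0,0,0.4,0,0.1,0.9,0,0,0,0.4,0,0.1,0.9,0,0,0]'
```

```text
[[ 0.52908657 -0.03381122  0.006     ]]
clock: 9.6
tool_pos: [0.5317, -0.0278, 0.049]
eef_rot: [0.001, 1.0, 0.0, 0.0]
contact_force: [0.1, -0.1, -0.8]
opening: 0.665
finger_force: 6.0
```

```bash
python3 -m pendant '[0.4,0,0,0.02,0,0,0,0.4,0,0,0.04,0,0,0,0.4,0,-0.01,0.055,0,0,0,0.4,0,-0.01,0.065,0,0,0,0.4,0,-0.01,0.075,0,0,0,0.4,0,-0.01,0.085,0,0,0,0.4,0,-0.01,0.085,0,0,0]'; python3 -m pendant '[0.4,0,0,0.008,0,0,0,0.4,0,0,0.016,0,0,0,0.4,0,0,0.016,0,0,0]'
```

```text
clock: 10.3
tool_pos: [0.5313, -0.0292, 0.0358]
eef_rot: [0.001, 1.0, 0.0, -0.0]
contact_force: [-0.4, 0.3, -2.2]
opening: 0.665
finger_force: 6.0
clock: 10.6
tool_pos: [0.5313, -0.0293, 0.0334]
eef_rot: [0.001, 1.0, 0.0, -0.0]
contact_force: [-0.4, -0.3, -1.0]
opening: 0.667
finger_force: 6.0
```

```bash
python3 -m pendant '[0.4,0,0,0.006,0,0,0,0.4,0,0,0.012,0,0,0,0.4,0,0,0.012,0,0,0]'; python3 -c "
from plant import r;s=r.get_state();print(s['tool_pos'],s['contact_force'],s['joint_torque'])"
```

```text
clock: 10.9
tool_pos: [0.5315, -0.0294, 0.032]
eef_rot: [0.001, 1.0, -0.0, 0.0]
contact_force: [-0.1, -0.2, 1.9]
opening: 0.662
finger_force: 6.0
[ 0.53150802 -0.02943201  0.03199882] [-0.09285297 -0.17132959  1.93909704] [-1.35842795e-01 -4.97664213e+01  4.17023515e-01 -5.80977023e+00
 -1.52075524e-02 -5.95397176e-02 -4.10519031e-03]
```

```bash
python3 -m pendant '[0.68,0,0,0,0,0,0,0.72,0,0,0,0,0,0,0.8,0,0,0,0,0,0,0.9,0,0,0,0,0,0,1,0,0,0,0,0,0,1,0,0,0,0,0,0,1,0,0,0,0,0,0]' 5; python3 -m pendant '[1,0,0,-0.1,0,0,0,1,0,0,-0.25,0,0,0,1,0,0,-0.5,0,0,0,1,0,0,-0.8,0,0,0,1,0,0,-1,0,0,0,1,0,0,-1,0,0,0]'
python3 -m pendant '[1,0,0.1,-0.3,0,0,0,1,0.2,0.5,-0.6,0,0,0,1,0.3,0.9,-0.9,0,0,0,1,0.33,1,-1,0,0,0,1,0.33,1,-1,0,0,0,1,0.33,1,-1,0,0,0]'
python3 - <<'E'
from plant import r
import cv2,numpy as np
d=r.snapshot("side"); t=r.snapshot('top')
import pickle;pickle.dump(dict(side=d,top=t),open('s1.pkl','wb'))
print(r.get_state()['tool_pos'])
a=cv2.resize(d['img'][90:310,180:370,::-1],None,fx=2.4,fy=2.4,interpolation=2)
b=cv2.resize(t['img'][100:270,220:350,::-1],None,fx=2.4,fy=2.4,interpolation=2);b=cv2.copyMakeBorder(b,0,a.shape[0]-b.shape[0],0,0,0)
cv2.imwrite('pics/f.png',np.hstack([a,b]))
E
```

```text
clock: 11.6
tool_pos: [0.5314, -0.0293, 0.0318]
eef_rot: [0.001, 1.0, 0.0, 0.0]
contact_force: [-0.1, -0.4, -0.3]
opening: 1.004
finger_force: 0.0
clock: 12.2
tool_pos: [0.5342, -0.0294, 0.1858]
eef_rot: [0.001, 1.0, 0.0, 0.004]
contact_force: [0.2, 0.3, -1.1]
opening: 0.999
finger_force: 0.0
clock: 12.8
tool_pos: [0.4819, 0.1251, 0.3332]
eef_rot: [-0.003, 1.0, 0.002, 0.002]
contact_force: [-0.0, 0.7, 0.1]
opening: 0.999
finger_force: 0.0
[0.48173165 0.11985932 0.33067646]
```

View pics/f.png

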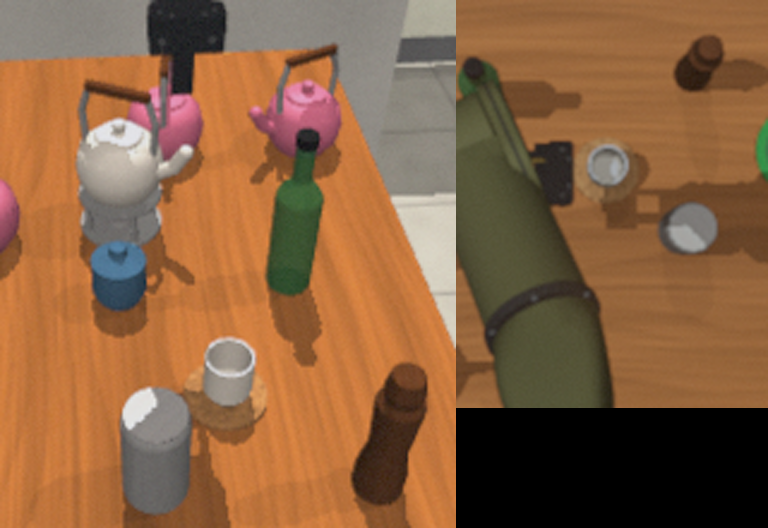

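The cup stands centred and upright on the coaster (top around (283,169)). Now for the teapot.

```bash
python3 -m pendant '[1,0.1,0.2,0,0,0,0.06,1,0.2,0.5,0,0,0,0.14,1,0.3,0.8,0,0,0,0.22,1,0.36,0.98,0,0,0,0.267,1,0.36,0.98,0,0,0,0.267,1,0.36,0.98,0,0,0,0.267]'
python3 -c "
from plant import r;import numpy as np
from scipy.spatial.transform import Rotation as R
s=r.get_state();M=R.from_quat(s['eef_rot']);p=s['tool_pos'];print(p,M.as_matrix().round(3).tolist(),M.inv().apply(np.array([.427,.290,.240])-p)/.15,s['q'])"
```

```text
clock: 13.5
tool_pos: [0.4286, 0.2657, 0.33]
eef_rot: [0.209, 0.978, -0.002, -0.001]
contact_force: [0.2, -0.9, -0.5]
opening: 1.004
finger_force: 0.0
[0.42857384 0.26566668 0.33004736] [[-0.912, 0.409, -0.002], [0.409, 0.912, -0.003], [0.0, -0.004, -1.0]] [0.07567391 0.14607741 0.59978322] [-0.59310215  0.39276182 -0.080643    1.75780123  0.03840743  0.99620851
  0.46059449]
```

```bash
python3 -m pendant '[1,0.07,0.14,0.1,0,0,0,1,0.07,0.14,0.25,0,0,0,1,0.07,0.14,0.4,0,0,0,1,0.07,0.14,0.52,0,0,0,1,0.07,0.14,0.56,0,0,0,1,0.07,0.14,0.56,0,0,0]'
python3 - <<'E'
from plant import r
import cv2,numpy as np
from h import *
d=r.snapshot("side"); t=r.snapshot('top')
p=r.get_state()['tool_pos'];print(p,proj(d,p),proj(t,p))
a=cv2.resize(d['img'][80:200,170:290,::-1],None,fx=4,fy=4,interpolation=2)
b=cv2.resize(t['img'][140:240,130:210,::-1],None,fx=4,fy=4,interpolation=2);b=cv2.copyMakeBorder(b,0,a.shape[0]-b.shape[0],0,0,0)
cv2.imwrite('pics/g.png',np.hstack([a,b]))
E
```

```text
clock: 14.1
tool_pos: [0.4278, 0.2888, 0.2467]
eef_rot: [0.21, 0.978, -0.001, -0.001]
contact_force: [0.2, -0.6, 0.7]
opening: 0.999
finger_force: 0.0
[0.42822616 0.29036807 0.24822076] [[229.15032392 119.60024271]] [[181.91576565 196.37272763]]
```

View pics/g.png

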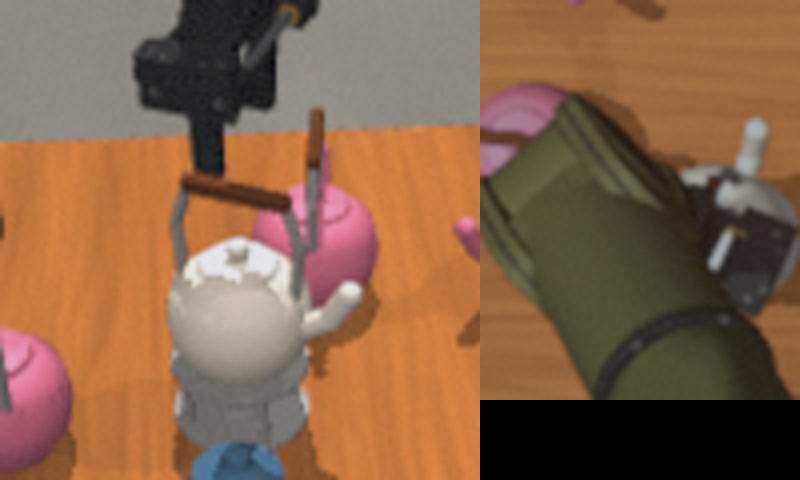

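The bar lies between the fingers: TCP projects to side (229,120), directly over the bar's middle at (229,128). Descending and closing with 12 N.

```bash
python3 -m pendant '[1,0,0,0.08,0,0,0,1,0,0,0.16,0,0,0,1,0,0,0.24,0,0,0,1,0,0,0.3,0,0,0,1,0,0,0.31,0,0,0,1,0,0,0.31,0,0,0]'; python3 -m pendant '[0.8,0,0,0,0,0,0,0.6,0,0,0,0,0,0,0.45,0,0,0,0,0,0,0.35,0,0,0,0,0,0,0.28,0,0,0,0,0,0,0.23,0,0,0,0,0,0,0.19,0,0,0,0,0,0,0.16,0,0,0,0,0,0,0.13,0,0,0,0,0,0,0.1,0,0,0,0,0,0,0.05,0,0,0,0,0,0,0,0,0,0,0,0,0]' 10
```

```text
clock: 14.8
tool_pos: [0.4275, 0.2913, 0.2016]
eef_rot: [0.209, 0.978, 0.0, 0.0]
contact_force: [-1.1, 0.0, -0.3]
opening: 1.002
finger_force: 0.0
clock: 16.0
tool_pos: [0.4273, 0.2918, 0.2014]
eef_rot: [0.209, 0.978, 0.0, 0.0]
contact_force: [1.0, 1.0, -0.6]
opening: 0.133
finger_force: 10.0
```

```bash
python3 -m pendant '[0,0,0,0,0,0,0,0,0,0,-0.01,0,0,0,0,0,0,-0.02,0,0,0,0,0,0,-0.04,0,0,0,0,0,0,-0.06,0,0,0,0,0,0,-0.09,0,0,0,0,0,0,-0.12,0,0,0,0,0,0,-0.16,0,0,0,0,0,0,-0.2,0,0,0,0,0,0,-0.24,0,0,0,0,0,0,-0.26,0,0,0,0,0,0,-0.26,0,0,0]' 14
python3 -c "
from plant import r;s=r.get_state();print(s['tool_pos'],s['contact_force'],s['moment'],s['finger_force'])"
```

```text
clock: 17.2
tool_pos: [0.4275, 0.2915, 0.2408]
eef_rot: [0.209, 0.978, 0.0, 0.0]
contact_force: [0.6, 0.3, -5.4]
opening: 0.131
finger_force: 13.9
[0.42749283 0.29145347 0.24082971] [ 0.5532659   0.26219169 -5.42759823] [ 0.02292987  0.0407879  -0.01291612] 13.940951228141785
```

Teapot hanging (-5.4 N). Lift higher, then carry.

```bash
python3 -m pendant '[0,0,0,-0.03,0,0,0,0,0,0,-0.09,0,0,0,0,0,0,-0.17,0,0,0,0,0,0,-0.26,0,0,0,0,0,0,-0.36,0,0,0,0,0,0,-0.46,0,0,0,0,0,0,-0.55,0,0,0,0,0,0,-0.63,0,0,0,0,0,0,-0.69,0,0,0,0,0,0,-0.72,0,0,0,0,0,0,-0.73,0,0,0]'
python3 -m pendant '[0,-0.02,-0.03,0,0,0,0,0,-0.06,-0.08,0,0,0,0,0,-0.11,-0.15,0,0,0,0,0,-0.18,-0.24,0,0,0,0,0,-0.25,-0.34,0,0,0,0,0,-0.32,-0.44,0,0,0,0,0,-0.39,-0.54,0,0,0,0,0,-0.46,-0.64,0,0,0,0,0,-0.53,-0.73,0,0,0,0,0,-0.58,-0.8,0,0,0,0,0,-0.61,-0.84,0,0,0,0,0,-0.62,-0.86,0,0,0,0]'
```

```text
clock: 18.3
tool_pos: [0.4272, 0.2913, 0.3502]
eef_rot: [0.209, 0.978, 0.0, 0.0]
contact_force: [-0.5, 0.1, -6.2]
opening: 0.129
finger_force: 13.9
clock: 19.5
tool_pos: [0.4596, 0.1345, 0.3497]
eef_rot: [0.21, 0.978, -0.0, 0.0]
contact_force: [1.0, -0.1, -5.9]
opening: 0.127
finger_force: 13.9
```

```bash
python3 -m pendant '[0,-0.02,-0.03,0,0,0,0,0,-0.06,-0.08,0,0,0,0,0,-0.11,-0.15,0,0,0,0,0,-0.18,-0.24,0,0,0,0,0,-0.25,-0.34,0,0,0,0,0,-0.32,-0.44,0,0,0,0,0,-0.39,-0.54,0,0,0,0,0,-0.46,-0.64,0,0,0,0,0,-0.53,-0.73,0,0,0,0,0,-0.58,-0.8,0,0,0,0,0,-0.61,-0.84,0,0,0,0,0,-0.62,-0.86,0,0,0,0]'
python3 -m pendant '[0,-0.02,-0.03,0,0,0,0,0,-0.06,-0.08,0,0,0,0,0,-0.11,-0.15,0,0,0,0,0,-0.18,-0.24,0,0,0,0,0,-0.25,-0.34,0,0,0,0,0,-0.32,-0.44,0,0,0,0,0,-0.39,-0.54,0,0,0,0,0,-0.46,-0.64,0,0,0,0,0,-0.53,-0.73,0,0,0,0,0,-0.58,-0.8,0,0,0,0,0,-0.61,-0.84,0,0,0,0,0,-0.62,-0.86,0,0,0,0]'
python3 -c "
from plant import r;s=r.get_state();print(s['q'])"
```

```text
clock: 20.7
tool_pos: [0.4919, -0.021, 0.3497]
eef_rot: [0.209, 0.978, 0.0, 0.0]
contact_force: [0.5, 0.9, -6.8]
opening: 0.133
finger_force: 13.9
clock: 21.9
tool_pos: [0.5239, -0.1768, 0.3496]
eef_rot: [0.209, 0.978, -0.0, -0.0]
contact_force: [0.3, 0.3, -5.9]
opening: 0.127
finger_force: 13.9
[ 0.22240053  0.44831003  0.03142258  1.59652461 -0.01525558  1.09706209
  1.40696263]
```

```bash
python3 - <<'E'
from plant import r
import cv2,pickle,numpy as np
from h import *
d={n:r.snapshot(n) for n in("side","top")}
for n in d:
    hsv=cv2.cvtColor(d[n]['img'],cv2.COLOR_RGB2HSV)
    m=cv2.inRange(hsv,(55,120,40),(85,255,255));N,L,S,C=cv2.connectedComponentsWithStats(m)
    i=1+S[1:,4].argmax();h=cv2.convexHull(np.argwhere(L==i)[:,::-1].astype(np.int32))[:,0]
    print(n,S[i],cv2.minEnclosingCircle(onz(d[n],h,.008)[:,:2].astype(np.float32)))
E
python3 -m pendant '[0,-0.02,-0.03,0,0,0,0,0,-0.06,-0.08,0,0,0,0,0,-0.11,-0.15,0,0,0,0,0,-0.18,-0.24,0,0,0,0,0,-0.25,-0.34,0,0,0,0,0,-0.32,-0.44,0,0,0,0,0,-0.39,-0.54,0,0,0,0,0,-0.46,-0.64,0,0,0,0,0,-0.53,-0.73,0,0,0,0,0,-0.59,-0.8,0,0,0,0,0,-0.62,-0.83,0,0,0,0,0,-0.64,-0.845,0,0,0,0]'
```

```text
side [ 273  329   66   55 1381] ((0.5587717890739441, -0.3329088091850281), 0.07413462549448013)
clock: 23.2
tool_pos: [0.5595, -0.3325, 0.3493]
eef_rot: [0.21, 0.978, -0.0, -0.0]
contact_force: [0.1, -0.0, -5.3]
opening: 0.128
finger_force: 13.9Traceback (most recent call last):
  File "<stdin>", line 8, in <module>
ValueError: attempt to get argmax of an empty sequence
```

```bash
python3 -m pendant '[0,0,0,0.03,0,0,0,0,0,0,0.1,0,0,0,0,0,0,0.2,0,0,0,0,0,0,0.32,0,0,0,0,0,0,0.44,0,0,0,0,0,0,0.56,0,0,0,0,0,0,0.68,0,0,0,0,0,0,0.79,0,0,0,0,0,0,0.88,0,0,0,0,0,0,0.95,0,0,0,0,0,0,0.99,0,0,0,0,0,0,1,0,0,0]'
python3 -m pendant '[0,0,0,0.02,0,0,0,0,0,0,0.06,0,0,0,0,0,0,0.1,0,0,0,0,0,0,0.15,0,0,0,0,0,0,0.19,0,0,0,0,0,0,0.22,0,0,0,0,0,0,0.24,0,0,0,0,0,0,0.26,0,0,0,0,0,0,0.27,0,0,0,0,0,0,0.27,0,0,0]'
python3 - <<'E'
from plant import r
import cv2,numpy as np
d=r.snapshot("side")['img']
cv2.imwrite('pics/h.png',cv2.resize(d[194:384,220:420,::-1],None,fx=3,fy=3,interpolation=2))
E
```

```text
clock: 24.4
tool_pos: [0.5596, -0.3306, 0.1991]
eef_rot: [0.209, 0.978, 0.0, -0.0]
contact_force: [-0.1, 0.2, -6.3]
opening: 0.125
finger_force: 13.9
clock: 25.4
tool_pos: [0.5598, -0.3308, 0.1591]
eef_rot: [0.209, 0.978, 0.0, -0.0]
contact_force: [-0.6, -0.4, -6.1]
opening: 0.124
finger_force: 13.9
```

View pics/h.png

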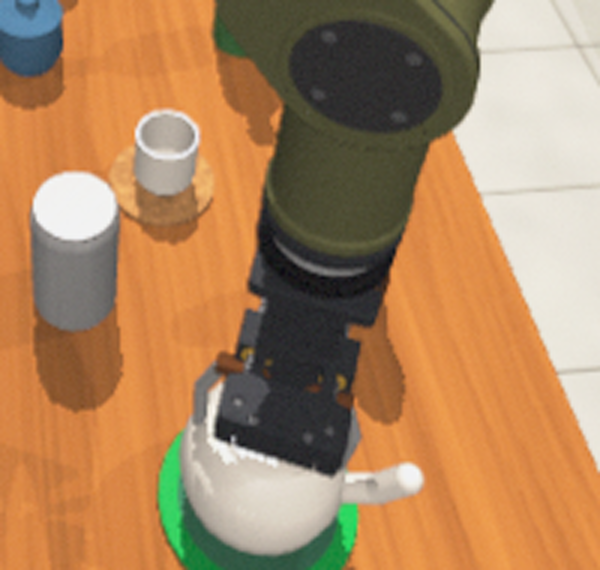

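The teapot hangs upright over the trivet's middle. Now the slow set-down.

```bash
python3 -m pendant '[0,0,0,0.01,0,0,0,0,0,0,0.02,0,0,0,0,0,0,0.03,0,0,0,0,0,0,0.04,0,0,0,0,0,0,0.046,0,0,0,0,0,0,0.052,0,0,0,0,0,0,0.052,0,0,0]'; python3 -m pendant '[0,0,0,0.006,0,0,0,0,0,0,0.012,0,0,0,0,0,0,0.012,0,0,0]'
```

```text
clock: 26.15
tool_pos: [0.5597, -0.3308, 0.1513]
eef_rot: [0.209, 0.978, 0.0, -0.0]
contact_force: [0.3, 0.6, -6.0]
opening: 0.133
finger_force: 13.9
clock: 26.45
tool_pos: [0.5597, -0.3308, 0.1495]
eef_rot: [0.209, 0.978, 0.0, -0.0]
contact_force: [0.5, -0.2, -6.4]
opening: 0.131
finger_force: 13.9
```

```bash
python3 -m pendant '[0,0,0,0.004,0,0,0,0,0,0,0.004,0,0,0]'
```

```text
clock: 26.65
tool_pos: [0.56, -0.3309, 0.1495]
eef_rot: [0.209, 0.978, -0.0, 0.0]
contact_force: [-0.9, 0.9, -2.8]
opening: 0.125
finger_force: 13.9
```

Contact has started; 1 mm more, and then a gentle release.

```bash
python3 -m pendant '[0,0,0,0.004,0,0,0,0,0,0,0.004,0,0,0]'
```

```text
clock: 26.85
tool_pos: [0.5602, -0.331, 0.1494]
eef_rot: [0.209, 0.978, -0.0, 0.001]
contact_force: [-0.5, 1.0, 3.9]
opening: 0.13
finger_force: 13.9
```

```bash
python3 -m pendant '[0.1,0,0,0,0,0,0,0.15,0,0,0,0,0,0,0.2,0,0,0,0,0,0,0.3,0,0,0,0,0,0,0.45,0,0,0,0,0,0,0.65,0,0,0,0,0,0,0.85,0,0,0,0,0,0,0.9,0,0,0,0,0,0,0.9,0,0,0,0,0,0]' 6; python3 -m pendant '[0.9,0,0,-0.05,0,0,0,0.9,0,0,-0.15,0,0,0,0.9,0,0,-0.3,0,0,0,0.9,0,0,-0.5,0,0,0,0.9,0,0,-0.75,0,0,0,0.9,0,0,-1,0,0,0,0.9,0,0,-1,0,0,0]'
python3 -m pendant '[0.9,0.1,0.2,-0.1,0,0,0,0.9,0.25,0.5,-0.2,0,0,0,0.9,0.4,0.8,-0.2,0,0,0,0.9,0.5,1,-0.2,0,0,0,0.9,0.5,1,-0.2,0,0,0,0.9,0.5,1,-0.2,0,0,0]'
python3 - <<'E'
from plant import r
import cv2,numpy as np
from h import *
s=r.snapshot("side");d=s['img'];print(proj(s,[[.56,-.332,.008+.113]]))
cv2.imwrite('pics/i.png',cv2.resize(d[154:384,220:420,::-1],None,fx=2.6,fy=2.6,interpolation=2))
E
```

```text
clock: 27.75
tool_pos: [0.5598, -0.3308, 0.1484]
eef_rot: [0.209, 0.978, 0.0, 0.0]
contact_force: [0.0, 0.6, -0.1]
opening: 0.718
finger_force: 0.0
clock: 28.45
tool_pos: [0.5627, -0.3328, 0.3051]
eef_rot: [0.209, 0.978, -0.002, 0.006]
contact_force: [0.4, -0.2, 0.2]
opening: 0.897
finger_force: 0.0
clock: 29.05
tool_pos: [0.5524, -0.1628, 0.3285]
eef_rot: [0.208, 0.978, -0.0, -0.0]
contact_force: [1.0, -1.4, -0.0]
opening: 0.899
finger_force: 0.0
[[312.01041403 335.25105888]]
```

View pics/i.png

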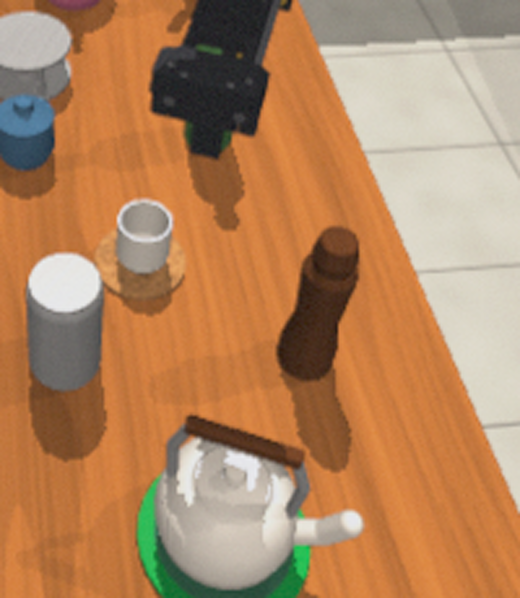

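The teapot stands upright and centred on the trivet: its knob is at (310,335), against (312,335) expected. The cup is on the coaster and the bystanders are in place, so I'm handing in.

```bash
python3 -m pendant '[0.9,0,0,0,0,0,0,0.9,0,0,0,0,0,0,0.9,0,0,0,0,0,0,0.9,0,0,0,0,0,0]'; python3 -c "
from plant import r;print(r.finish_job())"
```

```text
clock: 29.5
tool_pos: [0.5525, -0.1639, 0.3283]
eef_rot: [0.209, 0.978, -0.0, -0.0]
contact_force: [0.2, -0.3, 0.2]
opening: 0.897
finger_force: 0.0
the job is handed in; nothing more can be done
None
```

I handed the job in at 29.5 s: the cup stands on the cork coaster and the teapot on the green trivet, both upright and released, gripped at no more than 6 N and 14 N, with the bystanders in place in the last picture; no verdict came back.

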